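Dock the relay modules, spray and cover them

ROBOT

A 6-joint arm with a two-finger parallel gripper is mounted at the origin on the work surface. World frame = base frame: x ahead of the robot, y to its left, z up, the work surface at z = 0. Lengths are in m, angles in rad, forces in N, time in s.
With the tool pointing down it reaches from about 0.3 to 0.825 m from the base axis. Payload 5.4 kg.
Tool frame: the origin (TCP) lies between the finger pads; the fingertips stand 11 mm ahead of it and the grasp point (between the pads) lies 8 mm behind it (tip_extent is the distance from the TCP to the fingertips, in m); z points along the fingers, y is the line along which they close (so a half turn about z gives the same grasp; the last joint's range is limited). The gripper opens to 92 mm and grips with 3 to 60 N. Pads are 20 mm wide; open, the fingers measure 128 mm over their backs; the gripper's body (75 mm by 189 mm) begins 69 mm behind the grasp point.
Start: joints at [0.967, 0.158, 1.597, -0, 1.386, -0.21], TCP at [0.221, 0.531, 0.192] pointing down, gripper open.
Joint ranges: [-2.91, 2.91], [-0.94, 2.29], [0.18, 2.7], [-1.29, 4.43], [0.17, 2.64], [-3, 3]. Speed limits (rad/s): [2.57, 2.57, 3.14, 3.14, 3.14, 3.14].

INTERFACE

Orientations are given as a unit quaternion [x, y, z, w].
In Python, from plant import * gives the robot as it stands.
- The arm moves only by the shell command python3 -m handwheel 'ROWS' [FORCE]. ROWS is a JSON object of lists of equal length, an entry for each row: "gripper": the finger opening in mm, from 0 to 91.9; "xyz": the shift along the tool's x, y, z in mm, a list of three; "roll": the turn about the tool's z in degrees. A call has 1 to 20 rows; each row is the pose to reach, as a shift and turn from the pose commanded when the call began, along the tool's axes at that moment; what a row does not reach only later rows make up. A row lasts 1/10 s, in which the tool goes at most 50 mm and 8.59 degrees, less where a joint would pass 70% of its speed; a pose out of reach is approached as far as the arm can. A call with a gripper value outside its range is refused whole. The fingers move at their own pace and stop on an object; FORCE is the grip in N (left out, the last holds). Time passes only in rows, so rows that repeat a pose let the fingers close. It gives the time, the measured TCP pose, the force, the opening and the grip force at its end, in the units of the state.
- get_obs(): the state, without advancing time (a new reading comes with each control period).
- capture(name): name is "scene" or "top"; returns the picture (400x640x3 uint8, red, green, blue); there is no depth.
- camera_info(name): a dict with "intrinsics" (3x3 intrinsics, pixels), "origin" and "rotation" of the camera in the world. Camera axes: x right, y down, z forward; pixel columns grow to the right and rows downward; lengths in m; the calibration is good to about 2 mm. A picture is of the moment at which its call begins. camera_info takes no time and is no camera call.
- finish_job(): hands the job in; it is judged then, once.
Trained networks look in the newest picture that a camera, given by its name, has taken for a name from the list of things; names that differ only in an ending like _2 or _b are one class to them, and where a whole thing is asked for, a point or a joint stands for the part that bears it (a point fixed in the world has none). Each returns a list of dicts, best first, with "conf" (0 to 1); they miss things now and then, are a little off and sometimes report something else, mostly with a low value. They report only what shows in the picture. A call takes as long as a camera call.
- recognise(camera, name): "bbox" ([left, top, right, bottom] in pixels, round what is visible of it).
- mark_of(camera, name): "centre" ([column, row] in pixels: a listed point, or the origin of a listed thing).
The state is a dict: "time_s": time; "joints": joint angles; "dq": joint speeds; "tau": joint torques, N m; "ee_pos": TCP position; "ee_rot": TCP orientation; "ft_force": force on the tool from outside, world axes, zero at the start; "moment": the same for the moment, N m; "width": finger opening in m; "gripper_force": force on a finger pad.
Only numpy, scipy, OpenCV 4.12 (cv2) and the standard library are available. Lean on these libraries where they do the work, as an engineer would, in place of code of your own. Each camera call takes 0.05 s, during which the arm holds its last target. There are 200 camera calls.

TASK

Put every blue relay module on the bench into the docking tray, standing upright with its yellow terminal end towards the robot, in one row pushed flush with no gaps: the first against the face of the orange dock block, each next one against its neighbour. Then press the red cap of the contact-cleaner can fully down for a moment and let it spring back up, and only after that gently lower the clear cover fully shut over the tray. Leave everything else on the bench where it is.

Things in the scene. Friction and masses are not known exactly. Their poses are not given: they have to be found in the camera images.
- tray: fixed open docking tray, 112 (x) x 320 (y) mm; origin: centre of its underside. Floor 5 mm thick, walls 6 mm thick, 25 mm high; inside 100 x 308 mm. Inside at its +y end a fixed orange dock block (30 mm thick, 45 mm high) has its face at tray y = +124 mm, looking to -y; the row of modules runs from this face towards -y. Its front, facing the robot, is its -x side
- cover (a joint): clear hood hinged on the tray's far (+x) side: 0 = shut, grows opening (rad, to 1.9); starts raised, stiff hinge, stays where left. Top panel 125 x 330 x 4 mm, outer face 49 mm above the hinge line when shut; 47 mm skirts at the front (121 mm from the hinge) and ends. Raised, the panel stands upright behind the tray, outer face away from the robot; push it over from behind
- cover_hinge (a point): middle of the cover's hinge line (tray frame 62, 0, 25 mm); the line runs along the tray's y
- cover_grip (a point): middle of the black grip fin on the cover's top panel at its front edge: a bar 80 mm long (tray's y), 10 mm thick, standing 28 mm out of the panel. In the shut cover it lies 116 mm in front of the hinge line and 63 mm above it
- can: blue spray can of contact cleaner, 62 mm across, fixed in a clamp with a 100 x 100 mm foot; origin under its centre; can is 145 mm high without its cap
- cap (a joint): red nozzle cap of the can: m pressed down, 0 = up, 0.006 = fully down; spring, about 8 N fully down
- cap_top (a point): centre of the top of the red cap, 38 mm across, 176 mm above the bench when up
- module1: loose relay module, may be absent (None): blue block 80 (its x) x 50 (its y) x 28 mm high, with an aluminium finned rib on top, 50 (x) x 20 (y) mm, from 28 to 60 mm high, to grip across its 20 mm; origin at the centre of the underside, z up; the yellow terminal strip is on its -x end. 220 g
- module1_front (a point): centre of the yellow terminal end of module1
- module2: loose relay module, may be absent (None): blue block 80 (its x) x 50 (its y) x 28 mm high, with an aluminium finned rib on top, 50 (x) x 20 (y) mm, from 28 to 60 mm high, to grip across its 20 mm; origin at the centre of the underside, z up; the yellow terminal strip is on its -x end. 220 g
- module2_front (a point): centre of the yellow terminal end of module2
- module3: loose relay module, may be absent (None): blue block 80 (its x) x 50 (its y) x 28 mm high, with an aluminium finned rib on top, 50 (x) x 20 (y) mm, from 28 to 60 mm high, to grip across its 20 mm; origin at the centre of the underside, z up; the yellow terminal strip is on its -x end. 220 g
- module3_front (a point): centre of the yellow terminal end of module3
- module4: loose relay module, may be absent (None): blue block 80 (its x) x 50 (its y) x 28 mm high, with an aluminium finned rib on top, 50 (x) x 20 (y) mm, from 28 to 60 mm high, to grip across its 20 mm; origin at the centre of the underside, z up; the yellow terminal strip is on its -x end. 220 g
- module4_front (a point): centre of the yellow terminal end of module4
- module5: loose relay module, may be absent (None): blue block 80 (its x) x 50 (its y) x 28 mm high, with an aluminium finned rib on top, 50 (x) x 20 (y) mm, from 28 to 60 mm high, to grip across its 20 mm; origin at the centre of the underside, z up; the yellow terminal strip is on its -x end. 220 g
- module5_front (a point): centre of the yellow terminal end of module5
- multimeter: bystander, leave it alone: yellow multimeter 150 x 75 x 34 mm lying flat
- driver: bystander, leave it alone: screwdriver lying flat
- tape: bystander, leave it alone: green roll of tape, 90 mm across, 24 mm high
- parts_bin: bystander, leave it alone: blue open parts bin 120 x 170 x 60 mm
- solvent_cup: bystander, leave it alone: steel cup 70 mm across, 80 mm high
- pcb_case: bystander, leave it alone: black flat case 120 x 160 x 45 mm
- brush: bystander, leave it alone: brush lying flat

How it is judged:
On the way, in this order (a step that is already met when the one before it is completed fails the run):
1. every module stands in the tray, released, in one gapless row from the dock block (z of module1 in the frame of tray between 0 and 0.009 m and x of module1 in the frame of tray between -0.014 and 0.014 m and angle between each of module1, module2, module3, module4, module5's own z axis and vertical below 0.06 rad and angle between the y axis of each of module1, module2, module3, module4, module5 and the y axis of tray, either way round below 0.09 rad and x of each of module1_front, module2_front, module3_front, module4_front, module5_front in the frame of tray below -0.02 m and (y of module1 in the frame of tray between 0.0955 and 0.101 m or (y of module1 in the frame of module2 between -0.0535 and -0.048 m and x of module1 in the frame of module2 between -0.025 and 0.025 m) or (y of module1 in the frame of module3 between -0.0535 and -0.048 m and x of module1 in the frame of module3 between -0.025 and 0.025 m) or (y of module1 in the frame of module4 between -0.0535 and -0.048 m and x of module1 in the frame of module4 between -0.025 and 0.025 m) or (y of module1 in the frame of module5 between -0.0535 and -0.048 m and x of module1 in the frame of module5 between -0.025 and 0.025 m)) and z of module2 in the frame of tray between 0 and 0.009 m and x of module2 in the frame of tray between -0.014 and 0.014 m and (y of module2 in the frame of tray between 0.0955 and 0.101 m or (y of module2 in the frame of module1 between -0.0535 and -0.048 m and x of module2 in the frame of module1 between -0.025 and 0.025 m) or (y of module2 in the frame of module3 between -0.0535 and -0.048 m and x of module2 in the frame of module3 between -0.025 and 0.025 m) or (y of module2 in the frame of module4 between -0.0535 and -0.048 m and x of module2 in the frame of module4 between -0.025 and 0.025 m) or (y of module2 in the frame of module5 between -0.0535 and -0.048 m and x of module2 in the frame of module5 between -0.025 and 0.025 m)) and z of module3 in the frame of tray between 0 and 0.009 m and x of module3 in the frame of tray between -0.014 and 0.014 m and (y of module3 in the frame of tray between 0.0955 and 0.101 m or (y of module3 in the frame of module1 between -0.0535 and -0.048 m and x of module3 in the frame of module1 between -0.025 and 0.025 m) or (y of module3 in the frame of module2 between -0.0535 and -0.048 m and x of module3 in the frame of module2 between -0.025 and 0.025 m) or (y of module3 in the frame of module4 between -0.0535 and -0.048 m and x of module3 in the frame of module4 between -0.025 and 0.025 m) or (y of module3 in the frame of module5 between -0.0535 and -0.048 m and x of module3 in the frame of module5 between -0.025 and 0.025 m)) and z of module4 in the frame of tray between 0 and 0.009 m and x of module4 in the frame of tray between -0.014 and 0.014 m and (y of module4 in the frame of tray between 0.0955 and 0.101 m or (y of module4 in the frame of module1 between -0.0535 and -0.048 m and x of module4 in the frame of module1 between -0.025 and 0.025 m) or (y of module4 in the frame of module2 between -0.0535 and -0.048 m and x of module4 in the frame of module2 between -0.025 and 0.025 m) or (y of module4 in the frame of module3 between -0.0535 and -0.048 m and x of module4 in the frame of module3 between -0.025 and 0.025 m) or (y of module4 in the frame of module5 between -0.0535 and -0.048 m and x of module4 in the frame of module5 between -0.025 and 0.025 m)) and z of module5 in the frame of tray between 0 and 0.009 m and x of module5 in the frame of tray between -0.014 and 0.014 m and (y of module5 in the frame of tray between 0.0955 and 0.101 m or (y of module5 in the frame of module1 between -0.0535 and -0.048 m and x of module5 in the frame of module1 between -0.025 and 0.025 m) or (y of module5 in the frame of module2 between -0.0535 and -0.048 m and x of module5 in the frame of module2 between -0.025 and 0.025 m) or (y of module5 in the frame of module3 between -0.0535 and -0.048 m and x of module5 in the frame of module3 between -0.025 and 0.025 m) or (y of module5 in the frame of module4 between -0.0535 and -0.048 m and x of module5 in the frame of module4 between -0.025 and 0.025 m)) and contact force between each of module1, module2, module3, module4, module5 and the fingers below 0.1 N), for 0.2 s.
2. the red cap is pressed down (value of joint cap above 0.0045 m), for 0.1 s.
3. the red cap has sprung back up (value of joint cap below 0.0012 m), for 0.1 s.
4. the cover is shut (value of joint cover below 0.04 rad), for 0.2 s.
At the end, for the whole second after the job is handed in: Every present module stands upright on the tray floor, square to the tray (0.09 rad), yellow end to the front, within 3.5 mm of the dock face or of its neighbour on the dock side, released, at rest; the cover is within 0.04 rad of shut, the cap is up (all of step 1 and value of joint cover below 0.04 rad and value of joint cap below 0.0012 m and linear speed of each of module1, module2, module3, module4, module5 below 0.02 m/s); the robot touches nothing.
It fails at once if a bystander is pushed more than 40 mm (distance of any of multimeter, driver, tape, parts_bin, solvent_cup, pcb_case, brush from where it was at the start of the episode above 0.04 m).
It fails at once if the cover is slammed (closing faster than 3 rad/s) (velocity of joint cover below -3 rad/s).
Of module1, module2, module3, module4, module5 only 3 to 5 are there at a start; the rules pass over those that are not, and their reading is None.
At some moment in a run one of module1, module2, module3, module4, module5 may be knocked a few centimetres aside while the robot is not near it.
Once in a run the grip may slacken for a moment while it holds something.
It also fails if it takes over 210 s, if anything falls off the work surface, if the arm or the gripper's body presses on something with over 40 N, if the wrist force passes 120 N, or if a joint passes its speed limit or range.

## Working session

There is one attempt and no reset: what is moved stays moved. The work goes in short steps, Python scripts to look and compute and a shell command to move; the robot and the scene stay as the last step left them, time stands still between calls to the robot, and variables do not carry over. Pictures are saved under pics/ and viewed, at most 14 in all, crops included, and the job is handed in when it is done.

```bash
ls; mkdir -p pics; python3 - <<'E'
from plant import *
import cv2
for n in ("scene","top"):
    im=capture(n); cv2.imwrite(f"pics/{n}0.png",im[:,:,::-1])
    c=camera_info(n); print(n,c)
print(get_obs())
E
```

```text
pics
scene {'intrinsics': array([[425.68783407,   0.        , 311.1677262 ],
       [  0.        , 425.68783407, 197.30590668],
       [  0.        ,   0.        ,   1.        ]]), 'origin': array([1.19758885, 0.96325   , 0.99176807]), 'rotation': array([ 0.2612872 ,  0.85609943, -0.42779652, -0.12574936])}
top {'intrinsics': array([[517.79257009,   0.        , 317.14074911],
       [  0.        , 517.79257009, 197.78316361],
       [  0.        ,   0.        ,   1.        ]]), 'origin': array([ 0.22173746, -0.00369829,  1.5287217 ]), 'rotation': array([ 0.74943566, -0.6531942 ,  0.07219282, -0.08044708])}
{'time_s': 0.1, 'joints': array([ 9.66938539e-01,  1.58977215e-01,  1.59808750e+00, -2.03980306e-05,
        1.38619876e+00, -2.10120831e-01]), 'dq': array([ 0.00059356, -0.00134752, -0.00140766, -0.00104848, -0.00028262,
       -0.00035596]), 'tau': array([-5.28081182e-04, -3.86504316e+01, -3.22959495e+01,  7.02990219e-02,
        3.40078189e-02, -5.32546755e-05]), 'ee_pos': array([0.22028527, 0.530485  , 0.19123178]), 'ee_rot': array([ 1.95597350e-01,  9.80683934e-01, -7.71138921e-04, -3.21488597e-04]), 'ft_force': array([ 0.96703367,  0.0845296 , -0.82557774]), 'moment': array([-0.02290765,  0.02720011,  0.00437263]), 'gripper_force': 0.0, 'width': 0.09180179267191924}
```

View pics/scene0.png

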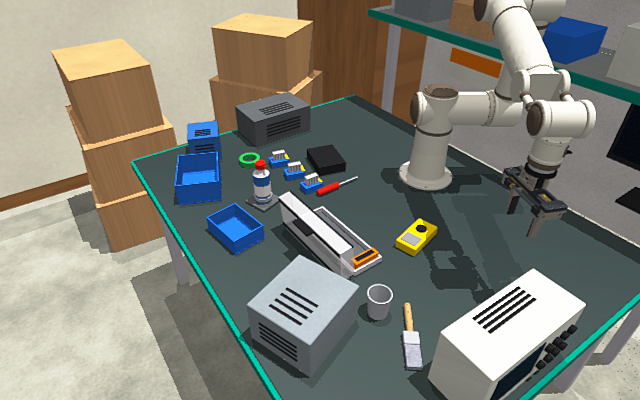

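View pics/top0.png

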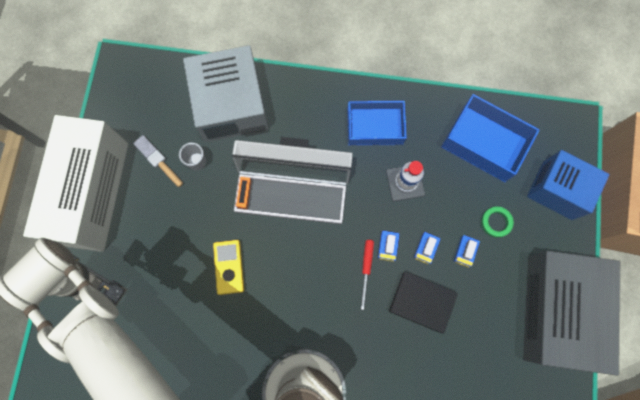

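```bash
cat > h.py <<'E'
from plant import *
import numpy as np, cv2
from scipy.spatial.transform import Rotation as R
def cam(n):
    c=camera_info(n); return c["intrinsics"],np.array(c["origin"]),R.from_quat(c["rotation"]).as_matrix()
def ray(n,uv,z):
    K,o,M=cam(n); d=M@np.linalg.solve(K,[uv[0],uv[1],1]); return o+d*(z-o[2])/d[2]
def proj(n,p):
    K,o,M=cam(n); q=K@(M.T@(np.asarray(p)-o)); return q[:2]/q[2]
def save(n,f,box=None,s=1):
    im=capture(n)[:,:,::-1]
    if box: im=im[box[1]:box[3],box[0]:box[2]]
    cv2.imwrite("pics/"+f,cv2.resize(im,None,fx=s,fy=s,interpolation=cv2.INTER_CUBIC))
def delta(p,yaw=None):
    """mm shift in tool axes to world TCP p; yaw = wanted tool y-axis heading (deg, mod 180)"""
    o=get_obs(); M=R.from_quat(o["ee_rot"]).as_matrix()
    out=np.round(M.T@(np.asarray(p)-o["ee_pos"])*1000,1)
    y=np.degrees(np.arctan2(M[1,1],M[0,1]))
    r=None if yaw is None else (-(yaw-y)+90)%180-90
    return out,r,y
E
python3 - <<'E'
from h import *
for n in("scene","top"):
    for t,z in(("tray",0),("can",0),("cap_top",.176),("cover_hinge",.025),("cover_grip",.15),("module1",0),("module1_front",.014)):
        for d in mark_of(n,t)[:7]: print(n,t,np.round(d["centre"],1),round(d["conf"],2),np.round(ray(n,d["centre"],z)[:2],3))
E
```

```text
scene tray [334.6 242.5] 0.91 [0.551 0.122]
scene tray [278.1 163.4] 0.71 [ 0.458 -0.418]
scene tray [324.9 244.1] 0.54 [0.582 0.11 ]
scene tray [410.  335.4] 0.44 [0.598 0.531]
scene can [263.1 199.6] 0.6 [ 0.636 -0.227]
scene cap_top [262.8 162.4] 0.46 [ 0.631 -0.21 ]
scene cap_top [279.9 160.9] 0.23 [ 0.576 -0.184]
scene cover_hinge [324.7 242. ] 0.73 [0.592 0.123]
scene cover_grip [303.8 224.3] 0.89 [0.678 0.132]
scene cover_grip [340.2 188.4] 0.6 [0.476 0.045]
scene module1 [313.6 188.5] 0.67 [ 0.435 -0.177]
scene module1 [290.9 178.2] 0.63 [ 0.471 -0.29 ]
scene module1 [277.9 162.2] 0.54 [ 0.454 -0.427]
scene module1 [337.  186.8] 0.54 [ 0.351 -0.134]
scene module1_front [318.9 183.4] 0.76 [ 0.409 -0.178]
top tray [288.4 203.4] 0.97 [0.527 0.121]
top can [403.1 186.7] 0.73 [ 0.626 -0.217]
top cap_top [412.2 167.9] 0.55 [ 0.635 -0.211]
top cover_hinge [292.7 177. ] 0.69 [0.603 0.118]
top cover_hinge [410.1 166.1] 0.53 [ 0.685 -0.228]
top cover_grip [291.7 142.1] 0.76 [0.671 0.125]
top cover_grip [159.5 161.1] 0.65 [0.566 0.48 ]
top module1 [424.6 248.7] 0.96 [ 0.446 -0.299]
top module1 [463.6 252.2] 0.94 [ 0.452 -0.414]
top module1 [386.  243.9] 0.63 [ 0.445 -0.184]
top module1_front [388.  256.1] 0.73 [ 0.408 -0.192]
```

The scene shows three modules (top view near (389,245), (427,248), (467,250)), tray at (290,200) with the dock block at its left (+y) end, cover raised behind it, and can at (410,175). I'll zoom in for precision.

```bash
python3 - <<'E'
from h import *
im=cv2.imread("pics/top0.png")
a=cv2.resize(im[135:235,225:365],None,fx=5,fy=5,interpolation=cv2.INTER_CUBIC)
cv2.imwrite("pics/c1.png",a)
b=cv2.resize(im[150:280,370:490],None,fx=4.6,fy=4.6,interpolation=cv2.INTER_CUBIC)
cv2.imwrite("pics/c2.png",b)
hsv=cv2.cvtColor(im,cv2.COLOR_BGR2HSV)
# yellow strips & module blobs
for nm,lo,hi in(("yel",(20,110,110),(35,255,255)),("orange",(5,130,120),(17,255,255)),("red",(0,150,120),(4,255,255)),("blue",(100,140,80),(125,255,255))):
    m=cv2.inRange(hsv,lo,hi); n,l,s,c=cv2.connectedComponentsWithStats(m)
    for i in range(1,n):
        if s[i,4]>15: 
            r=cv2.minAreaRect(np.argwhere(l==i)[:,::-1].astype(np.float32)); print(nm,s[i],np.round(c[i],1),np.round(r[1],1),round(r[2],1))
E
```

```text
yel [ 213  240   31   55 1014] [228.6 270.5] [53.  27.4] 85.0
yel [381 255  14   4  35] [387.6 256.2] [13.2  2.6] 9.5
yel [418 255  13   6  33] [423.6 257.6] [13.   2.5] 23.2
yel [458 258  14   7  38] [464.3 261.1] [14.2  2.5] 18.4
orange [237 177  14  31 204] [243.8 193.2] [10.2 30.3] 8.1
red [363 240  10  34 248] [367.6 256.4] [ 7.6 33.5] 5.2
blue [ 442   94   97   88 4802] [490.7 138.6] [78.6 63.1] 28.9
blue [ 348  101   59   44 2498] [376.4 122.3] [43. 58.] 90.0
blue [ 529  150   79   68 2828] [570.3 185.1] [64.8 56.8] 26.6
blue [379 231  20  24 202] [387.6 241.1] [18.  22.1] 8.1
blue [416 232  24  27 204] [426.8 243.1] [18.3 22.4] 20.6
blue [456 235  24  26 199] [465.4 245.7] [18.9 22.7] 17.1
```

View pics/c1.png

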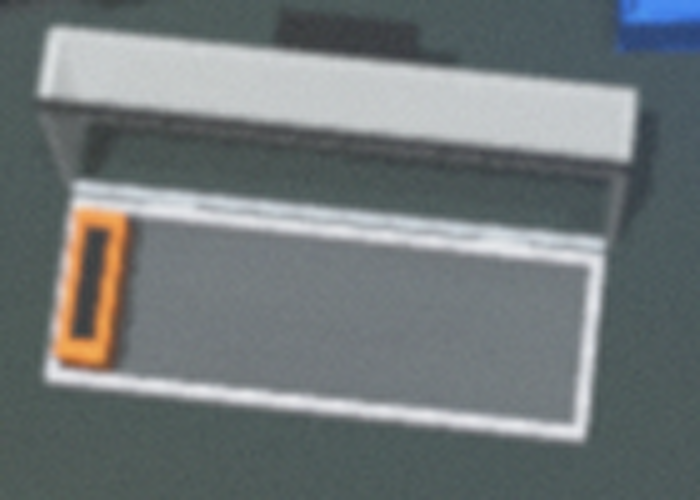

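View pics/c2.png

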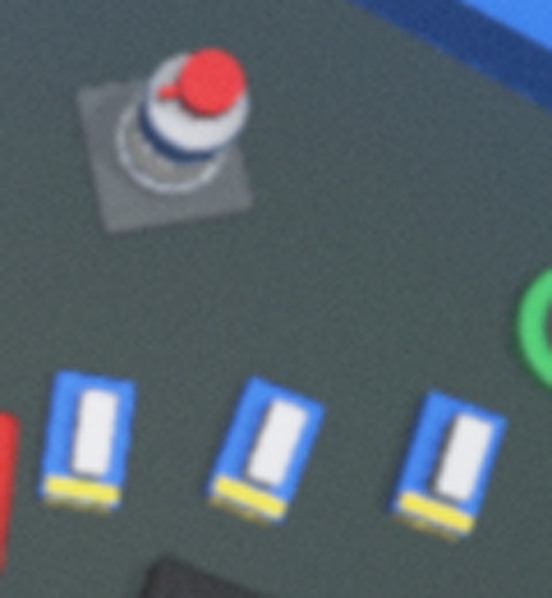

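Crops: tray's front bottom edge runs from c1 (47,383) to (584,440), dock block at left, cover upright behind; three modules all with yellow ends toward the robot (down), ribs at c2 (95,432), (275,442), (463,457). Fit poses now.

```bash
cat >> h.py <<'E'
from scipy.optimize import least_squares
def fit(n,pix,pts,x0):
    def f(v):
        c,s=np.cos(v[2]),np.sin(v[2])
        return np.concatenate([proj(n,[v[0]+c*p[0]-s*p[1],v[1]+s*p[0]+c*p[1],p[2]])-u for p,u in zip(pts,pix)])
    r=least_squares(f,x0); return r.x,r.fun
def modules(zb=0.,cx=(0,640)):
    """pose of each module from rib (z 60) and yellow strip top in top image"""
    im=capture("top")[:,:,::-1]; hsv=cv2.cvtColor(im,cv2.COLOR_BGR2HSV); out=[]
    m=cv2.inRange(hsv,(20,110,110),(35,255,255)); k,l,s,c=cv2.connectedComponentsWithStats(m)
    for i in range(1,k):
        if not 15<s[i,4]<80: continue
        yw=ray("top",c[i],zb+.028)
        x,y=c[i].astype(int); 
        w=cv2.inRange(hsv,(0,0,150),(180,60,255)); k2,l2,s2,c2=cv2.connectedComponentsWithStats(w)
        cand=[j for j in range(1,k2) if 25<s2[j,4]<150 and np.hypot(*(c2[j]-c[i]))<25]
        if not cand: out.append(("norib",c[i])); continue
        j=min(cand,key=lambda j:np.hypot(*(c2[j]-c[i]))); rb=ray("top",c2[j],zb+.06)
        d=rb-yw; r=cv2.minAreaRect(np.argwhere(l==i)[:,::-1].astype(np.float32))
        ctr=r[0]; b=cv2.boxPoints(r); e=max(((b[0]-b[1]),(b[1]-b[2])),key=np.linalg.norm)
        ew=ray("top",np.array(ctr)+e/2,.028)-ray("top",np.array(ctr)-e/2,.028); a=np.degrees(np.arctan(-ew[0]/ew[1]))
        out.append((np.round(rb[:2],4),"yaw by d",round(np.degrees(np.arctan2(d[1],d[0])),1),"strip",round(a,1),"dist",round(np.hypot(d[0],d[1]),4)))
    return out
E
python3 - <<'E'
from h import *
P=lambda u,v:((u+.5)/5-.5+225,(v+.5)/5-.5+135)
pix=[P(47,383),P(584,440),P(588,266),P(578,425),P(128,215),P(62,367)]
for a,b in((0,1),): 
    A,B=ray("top",pix[0],0),ray("top",pix[1],0); print(A,B,np.linalg.norm(A-B))
pts=[(-.056,.16,0),(-.056,-.16,0),(.050,-.154,.005),(-.05,-.154,.025)]
print(fit("top",pix[:4],pts,[.53,.12,-.0]))
for m in modules(): print(m)
print(delta([.44,-.18,.2],90))
E
```

```text
[0.4805286  0.27922813 0.        ] [ 0.49024169 -0.04483814  0.        ] 0.3242118078884743
(array([0.54086388, 0.11804814, 0.02892992]), array([ 0.92607403,  0.21552888, -0.47273571,  0.17716387,  0.25595938,
        0.11958232, -0.69271515, -0.46050065]))
('norib', array([387.62857143, 256.2       ]))
('norib', array([423.59375, 257.65625]))
(array([ 0.4511, -0.4149]), 'yaw by d', np.float64(-8.9), 'strip', np.float64(-13.1), 'dist', np.float64(0.0294))
(array([-475.4, -572.4,   -7.9]), np.float64(-22.565645071528692), np.float64(67.43435492847131))
```

```bash
cat >> h.py <<'E'
def ribs(zb=0.,box=(370,215,490,280)):
    im=capture("top")[box[1]:box[3],box[0]:box[2],::-1]; S=6
    im=cv2.resize(im,None,fx=S,fy=S,interpolation=cv2.INTER_CUBIC); hsv=cv2.cvtColor(im,cv2.COLOR_BGR2HSV)
    out=[]
    w=cv2.inRange(hsv,(0,0,150),(180,70,255)); k,l,s,c=cv2.connectedComponentsWithStats(w)
    f=lambda u:((u[0]+.5)/S-.5+box[0],(u[1]+.5)/S-.5+box[1])
    for i in range(1,k):
        if not 50*36>s[i,4]/1>0 or s[i,4]<40*36:
            if not 40*36<s[i,4]<200*36: continue
        q=np.argwhere(l==i)[:,::-1].astype(np.float32)
        W=np.array([ray("top",f(u),zb+.06)[:2] for u in q[::5]]); ce=W.mean(0)
        v=np.linalg.svd(W-ce,full_matrices=False)[2][0]; v*=np.sign(v[0])
        out.append((np.round(ce,4),round(float(np.degrees(np.arctan2(v[1],v[0]))),1),int(s[i,4]/36)))
    return out
E
python3 - <<'E'
from h import *
for r in ribs(): print(r)
for t,z in (("top",0),("scene",0)):
    capture(t)
    for d in mark_of(t,"tray")[:1]+recognise(t,"module1")[:5]: print(t,d)
E
```

```text
Traceback (most recent call last):
  File "h.py", line 54, in ribs
    W=np.array([ray("top",f(u),zb+.06)[:2] for u in q[::5]]); ce=W.mean(0)
                ~~~^^^^^^^^^^^^^^^^^^^
  File "h.py", line 7, in ray
    K,o,M=cam(n); d=M@np.linalg.solve(K,[uv[0],uv[1],1]); return o+d*(z-o[2])/d[2]
          ~~~^^^
  File "h.py", line 5, in cam
    c=camera_info(n); return c["intrinsics"],np.array(c["origin"]),R.from_quat(c["rotation"]).as_matrix()
ValueError: time passes only in moves, steps and waits
```

```bash
sed -i '1a import functools' h.py; sed -i 's/^def cam(n):/@functools.lru_cache\ndef cam(n):/' h.py
python3 - <<'E'
from h import *
for r in ribs(): print(r)
for t in ("top","scene"):
    capture(t)
    for d in mark_of(t,"tray")[:1]+recognise(t,"module1")[:5]: print(t,d)
E
```

```text
(array([ 0.4304, -0.1867]), -5.8, 184)
(array([ 0.4395, -0.2968]), -19.8, 189)
(array([ 0.4472, -0.4129]), -20.9, 175)
top {'centre': [289.3, 201.1], 'conf': 0.8}
top {'bbox': [379.2, 230.1, 396.1, 262.2], 'conf': 0.98}
top {'bbox': [416.0, 233.4, 440.4, 264.6], 'conf': 0.89}
top {'bbox': [451.4, 233.9, 480.2, 267.6], 'conf': 0.74}
top {'bbox': [231.6, 135.7, 353.0, 228.2], 'conf': 0.69}
scene {'centre': [335.5, 241.9], 'conf': 0.87}
scene {'bbox': [297.8, 175.8, 323.5, 192.7], 'conf': 0.78}
scene {'bbox': [269.7, 148.1, 289.3, 166.7], 'conf': 0.68}
```

```bash
sed -i 's/(0,0,150),(180,70,255)); k,l,s,c/(0,0,VT),(180,SAT,255)); k,l,s,c/; s/^def ribs(zb=0.,/def ribs(zb=0.,VT=150,SAT=70,/' h.py
python3 - <<'E'
from h import *
for v,s in((170,45),(190,45),(170,30)): print(v,s,ribs(VT=v,SAT=s))
E
```

```text
170 45 [(array([ 0.4377, -0.1876]), -2.8, 131), (array([ 0.4471, -0.2999]), -15.8, 126), (array([ 0.454 , -0.4158]), -13.3, 124)]
190 45 [(array([ 0.4385, -0.1881]), -1.3, 122), (array([ 0.4474, -0.3005]), -14.9, 118), (array([ 0.4543, -0.4163]), -12.7, 117)]
170 30 [(array([ 0.4376, -0.1875]), -2.6, 121), (array([ 0.4468, -0.2996]), -15.7, 119), (array([ 0.4537, -0.4153]), -13.2, 117)]
```

```bash
python3 - <<'E'
from h import *
print(delta([.438,-.188,.14],87.5))
E
```

```text
(array([-476.6, -580.5,   52.1]), np.float64(-20.06358831167347), np.float64(67.43641168832653))
```

```bash
python3 -m handwheel '{"gripper":[50,50,50,50,50,50,50,50,50,50,50,50,50,50,50,50,50,50],"xyz":[[-476.6,-580.5,0],[-476.6,-580.5,0],[-476.6,-580.5,0],[-476.6,-580.5,0],[-476.6,-580.5,0],[-476.6,-580.5,0],[-476.6,-580.5,0],[-476.6,-580.5,0],[-476.6,-580.5,0],[-476.6,-580.5,0],[-476.6,-580.5,0],[-476.6,-580.5,20],[-476.6,-580.5,40],[-476.6,-580.5,52],[-476.6,-580.5,52],[-476.6,-580.5,52],[-476.6,-580.5,52],[-476.6,-580.5,52]],"roll":[-7,-14,-20,-20,-20,-20,-20,-20,-20,-20,-20,-20,-20,-20,-20,-20,-20,-20]}' 25; python3 - <<'E'
from h import *
print(delta([.438,-.188,.044],87.5))
print(ribs(VT=170,SAT=45))
save("scene","s1.png",(200,120,420,300),3)
E
```

```text
time_s: 3.2
ee_pos: [0.438, -0.1869, 0.1405]
ee_rot: [0.022, 1.0, 0.0, 0.0]
ft_force: [-0.7, 0.5, 0.3]
width: 0.05
gripper_force: 0.0
(array([-0. , -1.1, 96.5]), np.float64(-0.027987258066488607), np.float64(87.47201274193351))
[(array([ 0.502 , -0.1573]), -41.0, 106), (array([ 0.4767, -0.2239]), 51.1, 47), (array([ 0.454 , -0.4158]), -13.0, 123), (array([ 0.4159, -0.2693]), -35.5, 114)]
```

View pics/s1.png

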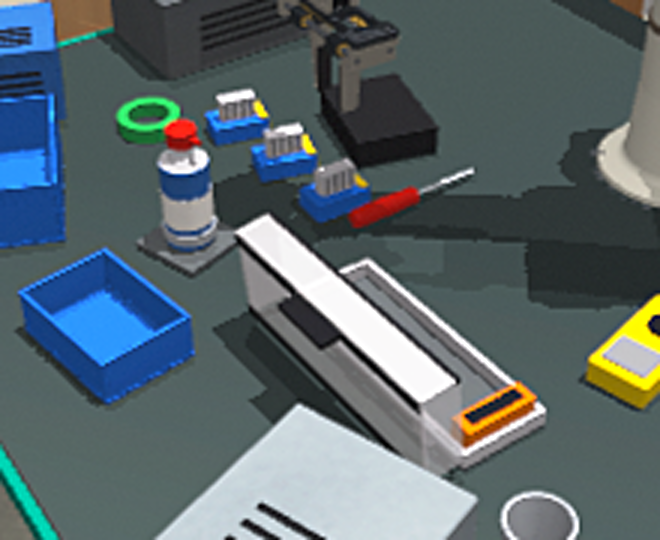

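The view shows the three modules in place, the gripper hovering over the nearest (rib at crop (335,175)), cover upright behind the tray. Descend and grip.

```bash
python3 - <<'E'
from h import *
print(proj("scene",[.438,-.188,.129]),proj("scene",[.438,-.188,.06]))
E
python3 -m handwheel '{"gripper":[50,50,50,50,50,15,15,15,15,15,15,15],"xyz":[[0,-1,45],[0,-1,80],[0,-1,96],[0,-1,96],[0,-1,96],[0,-1,96],[0,-1,96],[0,-1,96],[0,-1,96],[0,-1,76],[0,-1,36],[0,-1,-20]],"roll":[0,0,0,0,0,0,0,0,0,0,0,0]}' 25
```

```text
[311.18393602 159.97516451] [311.3292712  175.01306043]
time_s: 4.5
ee_pos: [0.4364, -0.1878, 0.1536]
ee_rot: [0.022, 1.0, 0.001, -0.002]
ft_force: [1.0, -1.0, -0.1]
width: 0.015
gripper_force: 0.0
```

```bash
python3 - <<'E'
from h import *
save("scene","s2.png",(240,120,380,220),5)
E
```

```text
(no output)
```

View pics/s2.png

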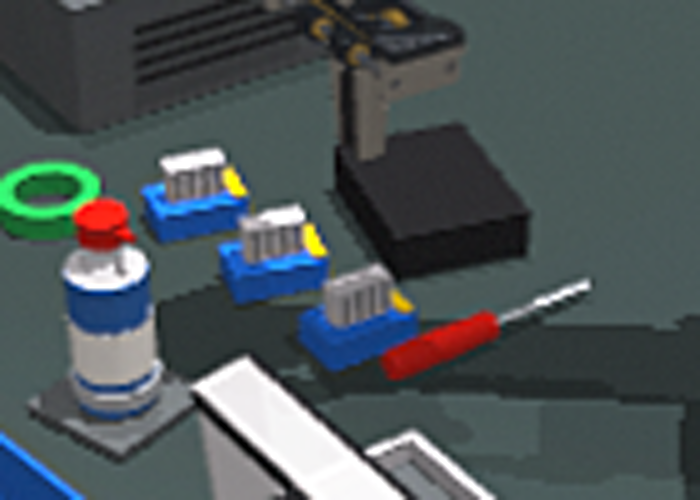

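The gripper is closed at pixel crop (365,150) and the module remains at crop (355,310); the fingers likely hadn't closed before lift. Retry with a pause.

```bash
python3 -m handwheel '{"gripper":[50,50,50,50,50,50,50,50],"xyz":[[1.6,0,0],[1.6,0,0],[1.6,0,30],[1.6,0,70],[1.6,0,100],[1.6,0,110],[1.6,0,110],[1.6,0,110]],"roll":[0,0,0,0,0,0,0,0]}' 25; python3 -m handwheel '{"gripper":[15,15,15,15,15,15,15,15,15,15],"xyz":[[0,0,0],[0,0,0],[0,0,0],[0,0,0],[0,0,0],[0,0,0],[0,0,0],[0,0,0],[0,0,0],[0,0,0]],"roll":[0,0,0,0,0,0,0,0,0,0]}' 25
```

```text
time_s: 5.35
ee_pos: [0.4368, -0.1892, 0.0448]
ee_rot: [0.022, 1.0, -0.0, 0.0]
ft_force: [-0.5, -0.5, 0.5]
width: 0.0499
gripper_force: 0.0
time_s: 6.35
ee_pos: [0.4364, -0.1889, 0.0441]
ee_rot: [0.022, 1.0, -0.0, 0.0]
ft_force: [1.3, 0.3, -0.4]
width: 0.0149
gripper_force: 0.0
```

```bash
python3 - <<'E'
from h import *
save("scene","s3.png",(240,110,380,220),5)
o=get_obs(); p=o["ee_pos"]; print(o["joints"],proj("scene",p),proj("top",p))
E
```

```text
[-6.63473337e-01  7.69144914e-02  2.00114885e+00 -2.73917289e-06
  1.06352221e+00 -2.18947170e+00] [311.5752151  178.12840326] [389.42432405 245.07152754]
```

View pics/s3.png

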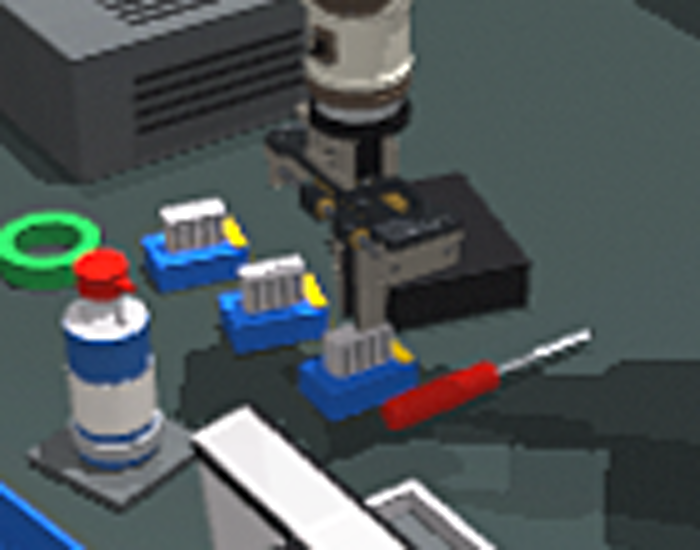

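The closed fingers are seen just behind the rib at crop (365,320) rather than on it; check the arm-to-camera consistency.

```bash
python3 - <<'E'
from h import *
print("tip in s2 predicted crop", (proj("scene",[.4364,-.1878,.1426])-[240,120])*5)
print("finger bases at z=.22", (proj("scene",[.4364,-.1878,.2306])-[240,120])*5)
for p in([.438,-.188,.06],[.463,-.188,.06],[.413,-.188,.06],[.398,-.186,.02],[.478,-.19,0]): print(p,(proj("scene",p)-[240,120])*5)
print(ray("top",(390.5,243.8),.06))
E
```

```text
tip in s2 predicted crop [357.67471437 184.08369668]
finger bases at z=.22 [356.74686219  81.37153821]
[0.438, -0.188, 0.06] [356.64635601 275.06530214]
[0.463, -0.188, 0.06] [329.84613536 285.27418541]
[0.413, -0.188, 0.06] [383.09510296 264.99030412]
[0.398, -0.186, 0.02] [400.02421705 301.87146706]
[0.478, -0.19, 0] [313.75722374 352.92148709]
[ 0.43811402 -0.18959156  0.06      ]
```

```bash
python3 - <<'E'
import plant; from h import *
print([k for k in dir(plant) if not k.startswith("__")]); print(getattr(plant,"tip_extent",None))
print(proj("scene",[.2203,.5305,.180]),proj("top",[.2203,.5305,.180]))
q=get_obs(); print(q["ee_pos"],q["width"])
E
```

```text
['Unreachable', 'camera_info', 'capture', 'finish_job', 'get_obs', 'mark_of', 'recognise', 'tip_extent']
0.011
[515.63827559 232.80568538] [109.54318524 283.28780363]
[ 0.43637429 -0.18892367  0.04410718] 0.014558552359647665
```

The tips appear ~25 mm higher than the reported pose implies in all pictures (just above the rib top). Open, descend in guarded steps.

```bash
python3 -m handwheel '{"gripper":[46,46,46,46,46,46,46],"xyz":[[0,0,0],[0,0,0],[0,0,0],[0,0,4],[0,0,8],[0,0,12],[0,0,12]],"roll":[0,0,0,0,0,0,0]}' 25; python3 -m handwheel '{"gripper":[46,46,46,46],"xyz":[[0,0,2],[0,0,4],[0,0,6],[0,0,6]],"roll":[0,0,0,0]}';python3 -m handwheel '{"gripper":[12,12,12,12,12,12,12],"xyz":[[0,0,0],[0,0,0],[0,0,0],[0,0,0],[0,0,0],[0,0,0],[0,0,0]],"roll":[0,0,0,0,0,0,0]}'
```

```text
time_s: 7.1
ee_pos: [0.4358, -0.1885, 0.0312]
ee_rot: [0.022, 1.0, 0.001, -0.001]
ft_force: [-0.6, 0.4, 0.1]
width: 0.0463
gripper_force: 0.0
time_s: 7.5
ee_pos: [0.4362, -0.1887, 0.0258]
ee_rot: [0.022, 1.0, 0.0, -0.0]
ft_force: [0.4, 0.4, 0.6]
width: 0.0459
gripper_force: 0.0
time_s: 8.2
ee_pos: [0.4364, -0.1887, 0.0261]
ee_rot: [0.022, 1.0, 0.0, -0.0]
ft_force: [-0.4, 1.7, 1.7]
width: 0.0195
gripper_force: 24.9
```

```bash
python3 -m handwheel '{"gripper":[12,12,12,12,12],"xyz":[[0,0,-10],[0,0,-30],[0,0,-60],[0,0,-90],[0,0,-90]],"roll":[0,0,0,0,0]}';python3 - <<'E'
from h import *
print(delta([.5385,.205,.116],91.66))
E
```

```text
time_s: 8.7
ee_pos: [0.4391, -0.1912, 0.1207]
ee_rot: [0.022, 1.0, -0.003, 0.004]
ft_force: [0.9, -0.4, -2.0]
width: 0.0197
gripper_force: 24.9
(array([-81.6, 400.3,   3. ]), np.float64(-4.219154612725546), np.float64(87.44084538727445))
```

```bash
python3 -m handwheel '{"gripper":[12,12,12,12,12,12,12,12,12,12,12,12,12],"xyz":[[-81,400,0],[-81,400,0],[-81,400,0],[-81,400,0],[-81,400,0],[-81,400,0],[-81,400,0],[-81,400,0],[-81,400,0],[-81,400,0],[-81,400,0],[-81,400,0],[-81,400,0]],"roll":[-2,-4,-4,-4,-4,-4,-4,-4,-4,-4,-4,-4,-4]}'; python3 - <<'E'
from h import *
print(delta([.5385,.205,.050],91.66))
save("top","t1.png",(225,135,365,235),5)
E
```

```text
time_s: 10.0
ee_pos: [0.5351, 0.2057, 0.1159]
ee_rot: [-0.012, 1.0, -0.0, -0.0]
ft_force: [-0.9, -0.6, -2.5]
width: 0.0202
gripper_force: 25.0
(array([-3.4, -0.8, 65.9]), np.float64(-0.3335563121338083), np.float64(91.32644368786619))
```

View pics/t1.png

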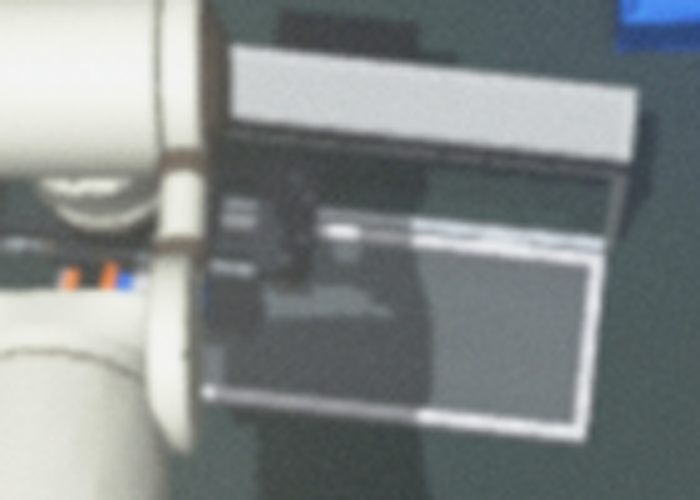

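The arm occludes the module; a blue bit shows at crop (125,283). Nothing in the way; lower gently.

```bash
python3 -m handwheel '{"gripper":[12,12,12,12,12,12,12],"xyz":[[-3,-1,20],[-3,-1,40],[-3,-1,60],[-3,-1,74],[-3,-1,78],[-3,-1,80],[-3,-1,80]],"roll":[0,0,0,0,0,0,0]}';python3 -m handwheel '{"gripper":[12,12,12,12],"xyz":[[0,0,2],[0,0,4],[0,0,5],[0,0,5]],"roll":[0,0,0,0]}'
```

```text
time_s: 10.75
ee_pos: [0.5388, 0.2061, 0.0368]
ee_rot: [-0.012, 1.0, 0.0, 0.001]
ft_force: [0.5, -1.7, -2.8]
width: 0.02
gripper_force: 25.0
time_s: 11.15
ee_pos: [0.5384, 0.2062, 0.0314]
ee_rot: [-0.013, 1.0, 0.0, 0.0]
ft_force: [0.5, -0.3, -1.0]
width: 0.0195
gripper_force: 25.0
```

```bash
python3 -m handwheel '{"gripper":[30,30,30,30,30,30,30,30,30,40,46],"xyz":[[0,0,0],[0,0,0],[0,0,0],[0,0,0],[0,0,0],[0,0,-30],[0,0,-75],[0,0,-110],[0,0,-120],[0,0,-120],[0,0,-120]],"roll":[0,0,0,0,0,0,0,0,0,0,0]}' ; python3 - <<'E'
from h import *
print(ribs(VT=170,SAT=45),get_obs()["ee_pos"],delta([.447,-.299,.14],74.3))
E
```

```text
time_s: 12.25
ee_pos: [0.5371, 0.2059, 0.1491]
ee_rot: [-0.013, 1.0, -0.0, -0.001]
ft_force: [-0.4, 0.5, -0.5]
width: 0.0441
gripper_force: 0.0
[(array([ 0.447 , -0.2999]), -15.9, 127), (array([ 0.454 , -0.4158]), -13.2, 125)] [0.53667623 0.20587563 0.14854033] (array([ 102.2, -502.5,    9.2]), np.float64(17.132488370351624), np.float64(91.43248837035162))
```

```bash
python3 -m handwheel '{"gripper":[50,50,50,50,50,50,50,50,50,50,50,50,50,50,50],"xyz":[[102,-503,9],[102,-503,9],[102,-503,9],[102,-503,9],[102,-503,9],[102,-503,9],[102,-503,9],[102,-503,9],[102,-503,9],[102,-503,9],[102,-503,9],[102,-503,9],[102,-503,9],[102,-503,9],[102,-503,9]],"roll":[6,12,17,17,17,17,17,17,17,17,17,17,17,17,17]}'; python3 - <<'E'
from h import *
print(get_obs()["ee_pos"],delta([.447,-.3,.0255],74.3))
im=capture("top"); cv2.imwrite("pics/t2.png",cv2.resize(im[135:235,225:365,::-1],None,fx=5,fy=5,interpolation=cv2.INTER_CUBIC))
E
```

```text
time_s: 13.8
ee_pos: [0.4492, -0.2976, 0.1419]
ee_rot: [0.134, 0.991, 0.0, -0.0]
ft_force: [0.4, -0.6, -0.0]
width: 0.0497
gripper_force: 0.0
[ 0.4492264  -0.29760363  0.14188084] (array([  1.5,  -3. , 116.4]), np.float64(0.26155396733162206), np.float64(74.56155396733162))
```

View pics/t2.png

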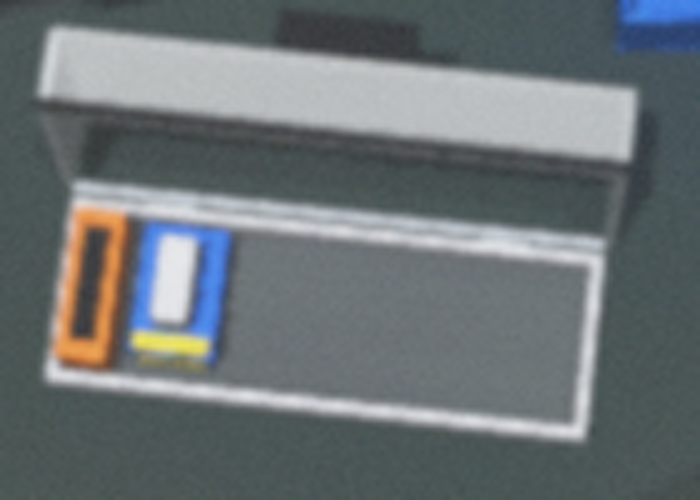

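Module A stands in the tray (crop (178,290)), yellow end front, with ~1 cm gap to the dock block. Grip B now.

```bash
python3 -m handwheel '{"gripper":[50,50,50,50,50,50],"xyz":[[1,-3,40],[1,-3,80],[1,-3,105],[1,-3,112],[1,-3,116],[1,-3,116]],"roll":[0,0,0,0,0,0]}'; python3 -m handwheel '{"gripper":[12,12,12,12,12,12,12,12,12,12,12],"xyz":[[0,0,0],[0,0,0],[0,0,0],[0,0,0],[0,0,0],[0,0,0],[0,0,0],[0,0,-20],[0,0,-50],[0,0,-90],[0,0,-90]],"roll":[0,0,0,0,0,0,0,0,0,0,0]}' 30;  python3 - <<'E'
from h import *
r=ribs(zb=.005,VT=170,SAT=45,box=(225,170,345,225)); print(r)
c,s=np.cos(.029),np.sin(.029)
for q in r:
    d=q[0]-[.5409,.118]; print(np.round([c*d[0]+s*d[1],-s*d[0]+c*d[1]],4))
print(delta([.5399,.150,.116],91.66))
E
```

```text
time_s: 14.45
ee_pos: [0.4479, -0.3023, 0.0271]
ee_rot: [0.135, 0.991, -0.001, 0.001]
ft_force: [0.2, 0.2, 0.3]
width: 0.0499
gripper_force: 0.0
time_s: 15.55
ee_pos: [0.4497, -0.305, 0.1214]
ee_rot: [0.135, 0.991, -0.003, 0.004]
ft_force: [0.7, -0.8, -2.0]
width: 0.0197
gripper_force: 29.9
[(array([0.54  , 0.2048]), 0.7, 114)]
[0.0016 0.0868]
(array([ 33.5, 461.5,   0.8]), np.float64(-17.221335313582173), np.float64(74.43866468641782))
```

```bash
python3 -m handwheel '{"gripper":[12,12,12,12,12,12,12,12,12,12,12,12,12,12],"xyz":[[33,461,0],[33,461,0],[33,461,0],[33,461,0],[33,461,0],[33,461,0],[33,461,0],[33,461,0],[33,461,0],[33,461,0],[33,461,0],[33,461,0],[33,461,0],[33,461,0]],"roll":[-6,-12,-17,-17,-17,-17,-17,-17,-17,-17,-17,-17,-17,-17]}'; python3 - <<'E'
from h import *
print(delta([.540,.150,.0315],91.66), get_obs()["width"])
E
```

```text
time_s: 17.0
ee_pos: [0.5389, 0.1495, 0.1159]
ee_rot: [-0.011, 1.0, -0.0, -0.0]
ft_force: [0.7, 0.3, -2.1]
width: 0.0197
gripper_force: 30.0
(array([-1.2,  0.5, 84.4]), np.float64(-0.3471133376770581), np.float64(91.31288666232294)) 0.019737361325022157
```

```bash
python3 -m handwheel '{"gripper":[12,12,12,12,12,12,12,12],"xyz":[[-1,0,25],[-1,0,50],[-1,0,70],[-1,0,78],[-1,0,82],[-1,0,84],[-1,0,85],[-1,0,85]],"roll":[0,0,0,0,0,0,0,0]}'; python3 -m handwheel '{"gripper":[30,30,30,30,30,30,30,30,30,40,46],"xyz":[[0,0,0],[0,0,0],[0,0,0],[0,0,0],[0,0,0],[0,0,-30],[0,0,-75],[0,0,-110],[0,0,-120],[0,0,-120],[0,0,-120]],"roll":[0,0,0,0,0,0,0,0,0,0,0]}' ; python3 - <<'E'
from h import *
print(ribs(VT=170,SAT=45),delta([.454,-.4157,.14],76.8))
E
```

```text
time_s: 17.8
ee_pos: [0.5407, 0.1511, 0.032]
ee_rot: [-0.013, 1.0, 0.0, 0.001]
ft_force: [-0.1, -0.6, -2.0]
width: 0.0195
gripper_force: 30.0
time_s: 18.9
ee_pos: [0.5388, 0.151, 0.1492]
ee_rot: [-0.013, 1.0, -0.0, -0.001]
ft_force: [1.4, 0.1, 0.7]
width: 0.0439
gripper_force: 0.0
[(array([ 0.454 , -0.4159]), -13.0, 125)] (array([  98.6, -564.4,    9.1]), np.float64(14.63675484652174), np.float64(91.43675484652174))
```

```bash
python3 -m handwheel '{"gripper":[50,50,50,50,50,50,50,50,50,50,50,50,50,50,50,50],"xyz":[[98,-565,9],[98,-565,9],[98,-565,9],[98,-565,9],[98,-565,9],[98,-565,9],[98,-565,9],[98,-565,9],[98,-565,9],[98,-565,9],[98,-565,9],[98,-565,9],[98,-565,9],[98,-565,9],[98,-565,9],[98,-565,9]],"roll":[6,12,14.6,14.6,14.6,14.6,14.6,14.6,14.6,14.6,14.6,14.6,14.6,14.6,14.6,14.6]}'; python3 - <<'E'
from h import *
print(delta([.454,-.416,.0255],76.8))
r=ribs(zb=.005,VT=170,SAT=45,box=(225,170,345,225)); print(r)
c,s=np.cos(.029),np.sin(.029)
for q in r:
    d=q[0]-[.5409,.118]; print(np.round([c*d[0]+s*d[1],-s*d[0]+c*d[1]],4))
E
```

```text
time_s: 20.55
ee_pos: [0.4565, -0.4146, 0.1417]
ee_rot: [0.114, 0.994, 0.0, -0.0]
ft_force: [0.5, -0.1, -0.0]
width: 0.0501
gripper_force: 0.0
(array([  2.1,  -2.1, 116.2]), np.float64(0.1315520838071791), np.float64(76.93155208380718))
[(array([0.54  , 0.2048]), 1.1, 112), (array([0.5394, 0.1503]), 1.7, 114)]
[0.0016 0.0868]
[-0.0006  0.0323]
```

```bash
python3 -m handwheel '{"gripper":[50,50,50,50,50,50],"xyz":[[2,-2,40],[2,-2,80],[2,-2,105],[2,-2,112],[2,-2,116],[2,-2,116]],"roll":[0,0,0,0,0,0]}'; python3 -m handwheel '{"gripper":[12,12,12,12,12,12,12,12,12,12,12],"xyz":[[0,0,0],[0,0,0],[0,0,0],[0,0,0],[0,0,0],[0,0,0],[0,0,0],[0,0,-20],[0,0,-50],[0,0,-90],[0,0,-90]],"roll":[0,0,0,0,0,0,0,0,0,0,0]}' 30;  python3 - <<'E'
from h import *
print(delta([.5416,.095,.116],91.66))
E
```

```text
time_s: 21.2
ee_pos: [0.4545, -0.4182, 0.0273]
ee_rot: [0.114, 0.993, -0.001, 0.001]
ft_force: [-0.1, 0.5, -0.6]
width: 0.0499
gripper_force: 0.0
time_s: 22.3
ee_pos: [0.456, -0.4213, 0.1219]
ee_rot: [0.115, 0.993, -0.004, 0.004]
ft_force: [1.1, -1.5, -2.1]
width: 0.0198
gripper_force: 29.9
(array([ 34.3, 522.2,   1.7]), np.float64(-14.82350679430408), np.float64(76.83649320569592))
```

```bash
python3 -m handwheel '{"gripper":[12,12,12,12,12,12,12,12,12,12,12,12,12,12,12],"xyz":[[34,521,0],[34,521,0],[34,521,0],[34,521,0],[34,521,0],[34,521,0],[34,521,0],[34,521,0],[34,521,0],[34,521,0],[34,521,0],[34,521,0],[34,521,0],[34,521,0],[34,521,0]],"roll":[-6,-12,-14.8,-14.8,-14.8,-14.8,-14.8,-14.8,-14.8,-14.8,-14.8,-14.8,-14.8,-14.8,-14.8]}'; python3 - <<'E'
from h import *
print(delta([.5416,.095,.0315],91.66), get_obs()["width"])
E
```

```text
time_s: 23.8
ee_pos: [0.5391, 0.0961, 0.1157]
ee_rot: [-0.013, 1.0, -0.0, -0.0]
ft_force: [0.7, -0.7, -2.2]
width: 0.0199
gripper_force: 30.0
(array([-2.5, -1.1, 84.2]), np.float64(-0.12977249348018915), np.float64(91.53022750651981)) 0.019924511229120548
```

```bash
python3 -m handwheel '{"gripper":[12,12,12,12,12,12,12,12],"xyz":[[-2,-1,25],[-2,-1,50],[-2,-1,70],[-2,-1,78],[-2,-1,82],[-2,-1,84],[-2,-1,84],[-2,-1,84]],"roll":[0,0,0,0,0,0,0,0]}'; python3 -m handwheel '{"gripper":[12,12,12,12,12,12,12,12],"xyz":[[0,3,0],[0,6,0],[0,9,0],[0,12,0],[0,15,0],[0,17,0],[0,18,0],[0,18,0]],"roll":[0,0,0,0,0,0,0,0]}'; python3 -m handwheel '{"gripper":[12,12,12,12],"xyz":[[0,1,0],[0,2,0],[0,3,0],[0,3,0]],"roll":[0,0,0,0]}'
```

```text
time_s: 24.6
ee_pos: [0.5422, 0.0964, 0.0331]
ee_rot: [-0.014, 1.0, -0.0, 0.001]
ft_force: [0.5, 0.4, -2.8]
width: 0.0194
gripper_force: 30.0
time_s: 25.4
ee_pos: [0.541, 0.1146, 0.0322]
ee_rot: [-0.014, 1.0, 0.0, 0.0]
ft_force: [1.0, -2.1, -0.7]
width: 0.0195
gripper_force: 30.0
time_s: 25.8
ee_pos: [0.5408, 0.1171, 0.0321]
ee_rot: [-0.014, 1.0, -0.0, -0.0]
ft_force: [0.9, -4.4, 0.0]
width: 0.0199
gripper_force: 30.0
```

```bash
python3 -m handwheel '{"gripper":[12,12,12,12],"xyz":[[0,1,0],[0,2,0],[0,2,0],[0,2,0]],"roll":[0,0,0,0]}'; python3 -m handwheel '{"gripper":[12,12,12,12],"xyz":[[0,1,0],[0,2,0],[0,2,0],[0,2,0]],"roll":[0,0,0,0]}'
```

```text
time_s: 26.2
ee_pos: [0.5407, 0.1173, 0.0322]
ee_rot: [-0.015, 1.0, -0.002, -0.0]
ft_force: [-1.2, -10.6, 1.3]
width: 0.0194
gripper_force: 30.0
time_s: 26.6
ee_pos: [0.5407, 0.1176, 0.0325]
ee_rot: [-0.015, 1.0, -0.003, -0.0]
ft_force: [-2.4, -17.3, 3.3]
width: 0.0197
gripper_force: 30.0
```

```bash
python3 -m handwheel '{"gripper":[12,12,12,30,30,30,30,30,30,30,30,40,46],"xyz":[[0,-2,0],[0,-3,0],[0,-3,0],[0,-3,0],[0,-3,0],[0,-3,0],[0,-3,0],[0,-3,-30],[0,-3,-75],[0,-3,-110],[0,-3,-130],[0,-3,-130],[0,-3,-130]],"roll":[0,0,0,0,0,0,0,0,0,0,0,0,0]}' ; python3 - <<'E'
from h import *
print(get_obs()["ee_pos"],delta([.634,-.214,.24],91.5))
E
```

```text
time_s: 27.9
ee_pos: [0.5404, 0.1186, 0.1614]
ee_rot: [-0.014, 1.0, 0.0, -0.0]
ft_force: [-0.9, -0.3, -0.7]
width: 0.044
gripper_force: 0.0
[0.54040351 0.11864008 0.161388  ] (array([ -84. , -335.2,  -78.7]), np.float64(0.14649172110630104), np.float64(91.6464917211063))
```

```bash
python3 -m handwheel '{"gripper":[20,0,0,0,0,0,0,0,0,0,0,0,0],"xyz":[[0,0,-40],[0,0,-80],[0,0,-80],[-84,-335,-80],[-84,-335,-80],[-84,-335,-80],[-84,-335,-80],[-84,-335,-80],[-84,-335,-80],[-84,-335,-80],[-84,-335,-80],[-84,-335,-80],[-84,-335,-80]],"roll":[0,0,0,0,0,0,0,0,0,0,0,0,0]}' ; python3 - <<'E'
from h import *
u=((211.5)/4.6-.5+370,(82.5)/4.6-.5+150); cap=ray("top",u,.176); print("cap",cap,delta([cap[0],cap[1],.18],91.5))
r=ribs(zb=.005,VT=170,SAT=45,box=(225,170,345,225)); print(r)
c,s=np.cos(.029),np.sin(.029)
for q in r:
    d=q[0]-[.5409,.118]; print(np.round([c*d[0]+s*d[1],-s*d[0]+c*d[1]],4))
im=capture("top"); a=cv2.resize(im[140:230,230:430,::-1],None,fx=4,fy=4,interpolation=cv2.INTER_CUBIC)
im=capture("scene"); b=cv2.resize(im[130:280,240:400,::-1],None,fx=3,fy=3,interpolation=cv2.INTER_CUBIC)
b=cv2.resize(b,None,fx=.53,fy=.53); z=np.zeros((a.shape[0]+b.shape[0],800,3),np.uint8); z[:a.shape[0]]=a; z[a.shape[0]:,:b.shape[1]]=b
cv2.imwrite("pics/t3.png",z)
E
```

```text
time_s: 29.2
ee_pos: [0.6336, -0.2125, 0.2403]
ee_rot: [-0.015, 1.0, 0.001, -0.001]
ft_force: [0.9, 0.0, 1.1]
width: 0.0002
gripper_force: 0.0
cap [ 0.63716865 -0.21997541  0.176     ] (array([-3.5, -7.7, 60.3]), np.float64(0.19390325808242892), np.float64(91.69390325808243))
[(array([0.5394, 0.2157]), 0.5, 110), (array([0.5386, 0.1656]), 0.5, 112), (array([0.5396, 0.1154]), 1.3, 116)]
[0.0013 0.0977]
[-0.0009  0.0476]
[-0.0014 -0.0026]
```

View pics/t3.png

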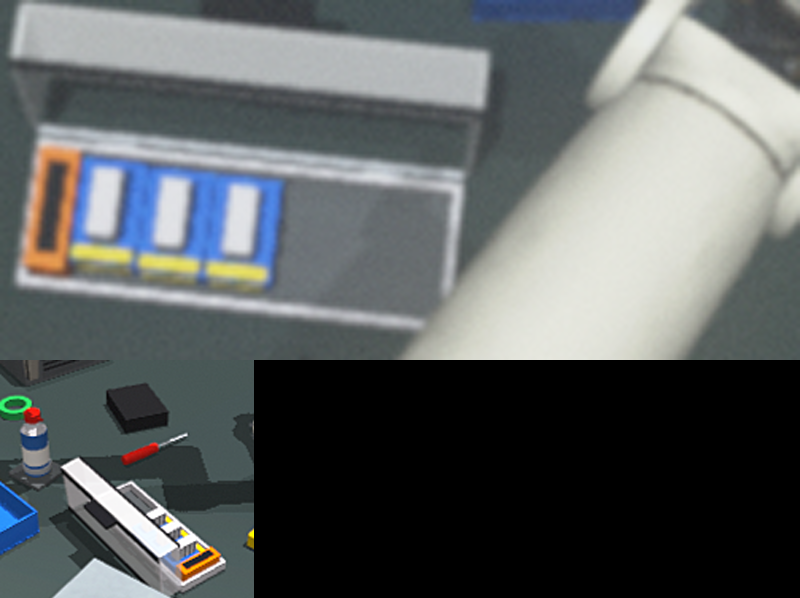

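```bash
python3 - <<'E'
from h import *
p=get_obs()["ee_pos"]; print(p,proj("scene",p),proj("scene",p+[0,0,.016]),proj("scene",[.637,-.22,.176]))
im=capture("scene"); cv2.imwrite("pics/s4.png",cv2.resize(im[40:240,180:380,::-1],None,fx=3,fy=3,interpolation=cv2.INTER_CUBIC))
for t,z in(("scene",.176),):
    for d in mark_of(t,"cap_top")[:2]: print(d,ray(t,d["centre"],z))
hsv=cv2.cvtColor(im,cv2.COLOR_RGB2HSV)[140:190,240:285]; m=cv2.inRange(hsv,(0,150,120),(4,255,255)); print(np.argwhere(m)[:,::-1].mean(0)+[240,140],np.argwhere(m)[:,::-1].min(0)+[240,140],np.argwhere(m)[:,::-1].max(0)+[240,140])
E
```

```text
[ 0.634189   -0.21245229  0.24200918] [260.17060661 146.25414347] [259.79883977 142.22979152] [259.95749004 161.62458112]
{'centre': [258.9, 160.6], 'conf': 0.61} [ 0.63686877 -0.22826037  0.176     ]
{'centre': [262.6, 202.4], 'conf': 0.37} [ 0.74376147 -0.00360909  0.176     ]
[260.07228916 164.65060241] [255 160] [266 169]
```

View pics/s4.png

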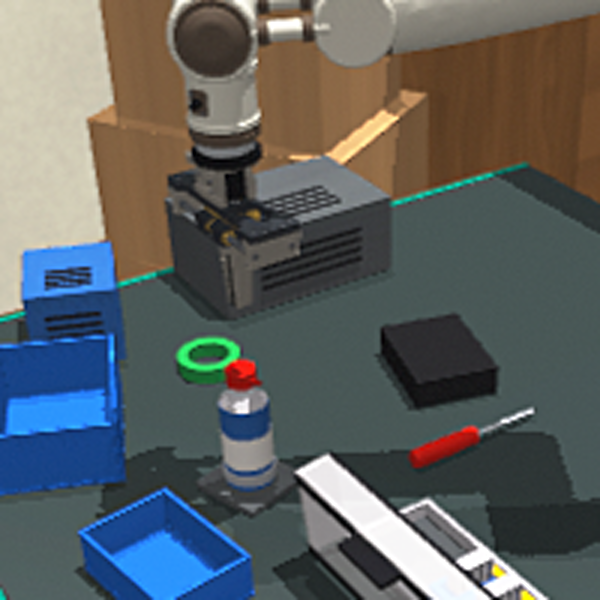

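The gripper tip is at crop (240,305), above the cap at (241,370); the cap fix agrees in both views. Approach and press in small steps.

```bash
python3 -m handwheel '{"gripper":[0,0,0,0,0,0],"xyz":[[-3,-7,20],[-3,-7,40],[-3,-7,60],[-3,-7,70],[-3,-7,70],[-3,-7,70]],"roll":[0,0,0,0,0,0]}' ;  python3 -m handwheel '{"gripper":[0,0,0,0,0,0],"xyz":[[0,0,2],[0,0,4],[0,0,6],[0,0,8],[0,0,8],[0,0,8]],"roll":[0,0,0,0,0,0]}'
```

```text
time_s: 30.05
ee_pos: [0.6379, -0.2209, 0.1731]
ee_rot: [-0.014, 1.0, -0.0, 0.001]
ft_force: [0.2, -0.8, 0.5]
width: 0.0004
gripper_force: 0.0
time_s: 30.65
ee_pos: [0.6374, -0.2209, 0.164]
ee_rot: [-0.014, 1.0, 0.0, -0.0]
ft_force: [0.7, 0.0, -0.6]
width: 0.0005
gripper_force: 0.0
```

```bash
python3 -m handwheel '{"gripper":[0,0,0,0],"xyz":[[0,0,2],[0,0,4],[0,0,5],[0,0,5]],"roll":[0,0,0,0]}' ;  python3 -m handwheel '{"gripper":[0,0,0,0],"xyz":[[0,0,2],[0,0,3],[0,0,3],[0,0,3]],"roll":[0,0,0,0]}';  python3 -m handwheel '{"gripper":[0,0,0,0],"xyz":[[0,0,1],[0,0,2],[0,0,2],[0,0,2]],"roll":[0,0,0,0]}'
```

```text
time_s: 31.05
ee_pos: [0.6373, -0.2208, 0.1587]
ee_rot: [-0.014, 1.0, 0.0, -0.0]
ft_force: [1.1, 0.2, -0.5]
width: 0.0006
gripper_force: 0.0
time_s: 31.45
ee_pos: [0.6374, -0.2209, 0.1561]
ee_rot: [-0.014, 1.0, 0.0, -0.0]
ft_force: [-0.9, 0.4, -0.5]
width: 0.0004
gripper_force: 0.0
time_s: 31.85
ee_pos: [0.6374, -0.2209, 0.1541]
ee_rot: [-0.014, 1.0, 0.0, -0.0]
ft_force: [-0.6, -0.3, 0.7]
width: 0.0007
gripper_force: 0.0
```

Not in contact yet; continue.

```bash
python3 -m handwheel '{"gripper":[0,0,0,0],"xyz":[[0,0,2],[0,0,4],[0,0,4],[0,0,4]],"roll":[0,0,0,0]}' ;  python3 -m handwheel '{"gripper":[0,0,0,0],"xyz":[[0,0,2],[0,0,4],[0,0,4],[0,0,4]],"roll":[0,0,0,0]}';  python3 -m handwheel '{"gripper":[0,0,0,0],"xyz":[[0,0,1],[0,0,2],[0,0,2],[0,0,2]],"roll":[0,0,0,0]}'
```

```text
time_s: 32.25
ee_pos: [0.6376, -0.221, 0.1507]
ee_rot: [-0.014, 1.0, -0.0, 0.0]
ft_force: [-1.7, 0.9, 4.9]
width: 0.0008
gripper_force: 2.3
time_s: 32.65
ee_pos: [0.6377, -0.2211, 0.1479]
ee_rot: [-0.014, 1.0, -0.0, 0.0]
ft_force: [-5.1, 1.8, 9.6]
width: 0.0006
gripper_force: 4.8
time_s: 33.05
ee_pos: [0.6378, -0.2211, 0.1478]
ee_rot: [-0.014, 1.0, -0.001, 0.001]
ft_force: [-7.8, 4.2, 16.8]
width: 0.0005
gripper_force: 8.5
```

```bash
python3 -m handwheel '{"gripper":[0,0,0,0,0,0,0,0],"xyz":[[0,0,0],[0,0,0],[0,0,-10],[0,0,-25],[0,0,-60],[0,0,-100],[0,0,-100],[0,0,-100]],"roll":[0,0,0,0,0,0,0,0]}' ; python3 - <<'E'
from h import *
u=(343.5/5-.5+225,59.5/5-.5+135); un=(336.5/5-.5+225,130.5/5-.5+135)
c,s=np.cos(.029),np.sin(.029)
best=[]
for th in np.arange(1.2,1.91,.01):
    P=[]
    for a,h in((.123,.049),(.121,.002)):
        x=-a*np.cos(th)+h*np.sin(th)+.062; z=a*np.sin(th)+h*np.cos(th)+.025
        P.append(proj("top",[.5409+c*x,.118+s*x,z]))
    best.append((abs(P[0][1]-u[1]),abs(P[1][1]-un[1]),th,P))
print(min(best,key=lambda b:b[0]),min(best,key=lambda b:b[1]),u,un)
t=lambda x,y:(.5409+c*x-s*y,.118+s*x+c*y)
print(t(.150,-.075),delta([*t(.150,-.075),.25],91.66))
E
```

```text
time_s: 33.85
ee_pos: [0.6381, -0.2213, 0.2453]
ee_rot: [-0.014, 1.0, -0.001, 0.001]
ft_force: [0.4, 0.6, -1.0]
width: 0.0004
gripper_force: 0.0
(np.float64(0.11303684261397962), np.float64(1.8584401045836785), np.float64(1.6400000000000003), [array([292.64079705, 146.51303684]), array([290.6295526, 162.4584401])]) (np.float64(1.5458215351512195), np.float64(0.14226935889169567), np.float64(1.6900000000000004), [array([292.93401446, 144.85417846]), array([290.89696898, 160.45773064])]) (293.2, 146.4) (291.8, 160.6)
(np.float64(0.6930116245707016), np.float64(0.04738092559044725)) (array([-62.6, 267. ,  -4.9]), np.float64(-0.023332819433932173), np.float64(91.63666718056606))
```

```bash
python3 -m handwheel '{"gripper":[0,0,0,0,0,0,0,0,0,0],"xyz":[[-65,267,-5],[-65,267,-5],[-65,267,-5],[-65,267,-5],[-65,267,-5],[-65,267,-5],[-65,267,-5],[-65,267,-5],[-65,267,-5],[-65,267,-5]],"roll":[0,0,0,0,0,0,0,0,0,0]}' ; python3 -m handwheel '{"gripper":[0,0,0,0,0,0,0],"xyz":[[0,0,40],[0,0,80],[0,0,120],[0,0,145],[0,0,154],[0,0,154],[0,0,154]],"roll":[0,0,0,0,0,0,0]}' ; python3 - <<'E'
from h import *
c,s=np.cos(.029),np.sin(.029); d=get_obs()["ee_pos"][:2]-[.5409,.118]; print(np.round([c*d[0]+s*d[1],-s*d[0]+c*d[1]],4),delta([.6,0,.1],91.66)[1])
a=capture("scene")[60:260,220:420,::-1]; b=capture("top")[100:220,225:365,::-1]
a=cv2.resize(a,(560,560),interpolation=3); cv2.imwrite("pics/s5.png",a); cv2.imwrite("pics/t5.png",cv2.resize(b,None,fx=5,fy=5,interpolation=3))
E
```

```text
time_s: 34.85
ee_pos: [0.6945, 0.0461, 0.2486]
ee_rot: [-0.013, 1.0, -0.0, -0.0]
ft_force: [0.2, 0.2, -0.6]
width: 0.0003
gripper_force: 0.0
time_s: 35.55
ee_pos: [0.6961, 0.0472, 0.0972]
ee_rot: [-0.014, 1.0, -0.0, 0.002]
ft_force: [0.4, -0.1, 0.4]
width: 0.0004
gripper_force: 0.0
[ 0.1531 -0.0753] -0.05968906261965401
```

View pics/s5.png

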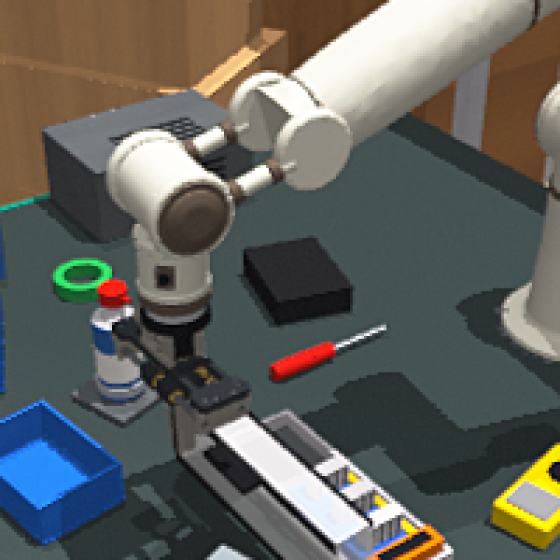

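The finger is behind the panel at crop (190,430), left of the black fin, cap up. Push along the arc.

```bash
python3 -m handwheel '{"gripper":[0,0,0,0,0,0,0,0,0,0,0],"xyz":[[8,0,0],[16,0,0],[22,0,0],[28,0,0],[34,0,-1],[40,0,-3],[46,0,-5],[52,0,-7],[58,0,-9],[58,0,-9],[58,0,-9]],"roll":[0,0,0,0,0,0,0,0,0,0,0]}'
```

```text
time_s: 36.75
ee_pos: [0.6386, 0.046, 0.1059]
ee_rot: [-0.014, 1.0, -0.0, 0.002]
ft_force: [5.5, 0.6, 5.5]
width: 0.0002
gripper_force: 2.9
```

```bash
python3 -m handwheel '{"gripper":[0,0,0,0,0,0,0,0,0,0,0,0],"xyz":[[6,0,-1],[12,0,-1],[18,0,-2],[23,0,-2],[28,0,-2],[34,0,-1],[40,0,0],[45,0,1],[50,0,2],[55,0,3],[55,0,3],[55,0,3]],"roll":[0,0,0,0,0,0,0,0,0,0,0,0]}'
```

```text
time_s: 37.95
ee_pos: [0.5814, 0.0446, 0.1009]
ee_rot: [-0.014, 1.0, -0.0, -0.001]
ft_force: [-0.1, -0.4, 3.3]
width: 0.0004
gripper_force: 1.3
```

```bash
python3 -m handwheel '{"gripper":[0,0,0,0,0,0,0,0,0,0,0,0],"xyz":[[5,0,2],[10,0,4],[15,0,7],[20,0,9],[25,0,12],[30,0,15],[34,0,19],[39,0,23],[43,0,27],[46,0,30],[46,0,30],[46,0,30]],"roll":[0,0,0,0,0,0,0,0,0,0,0,0]}'; python3 -m handwheel '{"gripper":[0,0,0,0,0,0,0,0],"xyz":[[3,0,4],[6,0,7],[9,0,11],[12,0,15],[13,0,17],[14,0,19],[14,0,19],[14,0,19]],"roll":[0,0,0,0,0,0,0,0]}'
```

```text
time_s: 39.15
ee_pos: [0.5353, 0.0433, 0.0707]
ee_rot: [-0.014, 1.0, 0.0, -0.001]
ft_force: [0.2, 0.1, 0.4]
width: 0.0004
gripper_force: 0.0
time_s: 39.95
ee_pos: [0.5215, 0.0429, 0.0519]
ee_rot: [-0.014, 1.0, 0.0, -0.0]
ft_force: [-2.1, -0.2, 1.4]
width: 0.0002
gripper_force: 0.6
```

```bash
python3 -m handwheel '{"gripper":[0,0,0,0,0],"xyz":[[0,0,1],[0,0,2],[0,0,3],[0,0,3],[0,0,3]],"roll":[0,0,0,0,0]}'; python3 -m handwheel '{"gripper":[0,0,0,0,0],"xyz":[[0,0,1],[0,0,2],[0,0,3],[0,0,3],[0,0,3]],"roll":[0,0,0,0,0]}'
```

```text
time_s: 40.45
ee_pos: [0.5216, 0.0429, 0.0517]
ee_rot: [-0.015, 1.0, -0.0, -0.001]
ft_force: [-10.8, 0.7, 21.5]
width: 0.0003
gripper_force: 11.0
time_s: 40.95
ee_pos: [0.5217, 0.0429, 0.0515]
ee_rot: [-0.015, 1.0, -0.0, -0.001]
ft_force: [-20.6, 1.5, 43.0]
width: 0.0002
gripper_force: 21.3
```

```bash
python3 -m handwheel '{"gripper":[0,0,0,0,0,0,0,0,0,0,0,0,0,0],"xyz":[[0,0,-4],[0,0,-12],[0,0,-40],[0,0,-90],[0,0,-130],[0,0,-150],[60,-200,-150],[60,-200,-150],[60,-200,-150],[60,-200,-150],[60,-200,-150],[60,-200,-150],[60,-200,-150],[60,-200,-150]],"roll":[0,0,0,0,0,0,0,0,0,0,0,0,0,0]}'; python3 - <<'E'
from h import *
b=capture("top")[120:240,225:425,::-1]; a=capture("scene")[130:280,220:420,::-1]
b=cv2.resize(b,(500,300),interpolation=3); a=cv2.resize(a,(400,300),interpolation=3)
z=np.zeros((600,500,3),np.uint8); z[:300]=b; z[300:,:400]=a; cv2.imwrite("pics/f.png",z)
print(get_obs()["ft_force"])
E
```

```text
time_s: 42.35
ee_pos: [0.468, -0.1572, 0.1959]
ee_rot: [-0.015, 1.0, 0.0, -0.0]
ft_force: [-0.5, 0.4, -0.6]
width: 0.0004
gripper_force: 0.0
[ 0.4512046  -0.08381832 -0.47584435]
```

View pics/f.png

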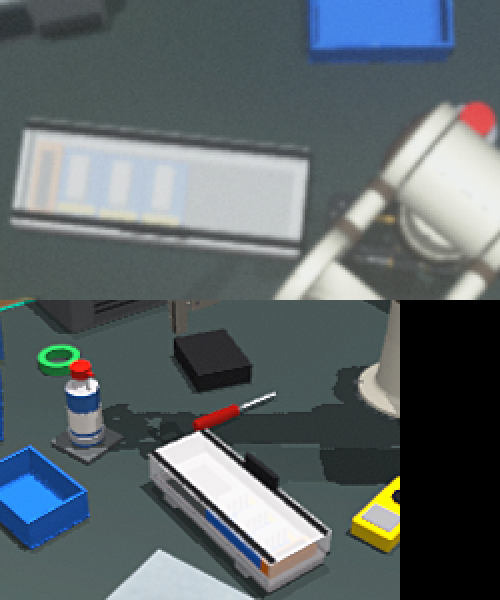

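The cover lies flat and shut over the tray, the three modules show through it in an even flush row at (78–162,180), the cap is up and the bystanders are unmoved.

```bash
python3 -c "
from plant import *
print(finish_job())"
```

```text
the job is handed in; nothing more can be done
None
```

I handed the job in with all three modules found flush in the tray against the dock block, yellow ends to the robot, the cap pressed and back up, and the cover shut at about 42 s; I was given no verdict.

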